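# Find the proudest bush and bring the press ram over it

## Task

Four bushes have been started by hand in the red enclosure clamped on the hand press, and they stand at different heights. Take the touch probe from the rack and touch its tip down on the top of each bush in turn, working from the left end of the row to the right as seen from the robot, to find which one stands highest. Then hang the probe back upright in a free place of the rack, down through both tiers, swing the press arm so that its ram stands squarely over the highest bush, and let go, leaving the other things on the bench where they are.

Things in the scene. Friction and masses are not known exactly. Their poses are not given: they have to be found in the camera images.
- press: Black cast-iron hand press, fixed. Origin: on the bench at the foot of the arm's pivot axis; x away from the robot (turned up to 0.2 rad), z up. Base 290 x 200 x 15 mm (x -220 to +70), column 44 mm dia. (foot 68, arm hub 60), top z 152 mm. On it is clamped the red enclosure: 120 (x) x 170 (y) x 37 mm, centred at x -135, flat face at z 52 mm. Four bushes stand in the face.
- spot_1 (a point): On the axis of the first (leftmost) bush seen from the robot (+y is left), at the level of the red face, z 52 mm, NOT at the bush's top. Bushes: plain aluminium cylinders, 26 mm dia., fixed, on an arc of 145 mm radius about the pivot, each 5 to 13 mm proud, different in every run; within 1 mm of the highest counts as highest. Ram over it: joint swing_arm -0.45 rad.
- spot_2 (a point): On the axis of the second bush seen from the robot (+y is left), at the level of the red face, z 52 mm, NOT at the bush's top. Bushes: plain aluminium cylinders, 26 mm dia., fixed, on an arc of 145 mm radius about the pivot, each 5 to 13 mm proud, different in every run; within 1 mm of the highest counts as highest. Ram over it: joint swing_arm -0.15 rad.
- spot_3 (a point): On the axis of the third bush seen from the robot (+y is left), at the level of the red face, z 52 mm, NOT at the bush's top. Bushes: plain aluminium cylinders, 26 mm dia., fixed, on an arc of 145 mm radius about the pivot, each 5 to 13 mm proud, different in every run; within 1 mm of the highest counts as highest. Ram over it: joint swing_arm +0.15 rad.
- spot_4 (a point): On the axis of the fourth (rightmost) bush seen from the robot (+y is left), at the level of the red face, z 52 mm, NOT at the bush's top. Bushes: plain aluminium cylinders, 26 mm dia., fixed, on an arc of 145 mm radius about the pivot, each 5 to 13 mm proud, different in every run; within 1 mm of the highest counts as highest. Ram over it: joint swing_arm +0.45 rad.
- swing_arm (a joint): Angle of the press's level arm about its upright pivot, rad: 0 points along the press's -x (to the robot), positive swings its end to the press's -y (robot's right). Stops at -0.85, +0.85. Stays where left; about 1.5 N at the handle moves it. A bar 26 mm wide, z 100 to 122 mm, 205 mm long; it can be in the probe's way over the bushes. Cannot be lowered.
- handle (a point): Point of the arm's handle, a black upright round post of 22 mm dia. on the arm's end, 205 mm from the pivot; the post runs from z 122 to 172 mm and this point is at z 150 mm on its axis.
- ram (a point): Centre of the lower end of the press ram, a steel cylinder of 24 mm dia. hanging through the arm 145 mm from the pivot, from z 78 mm (13 mm or more above any bush) to z 138 mm.
- rack: Aluminium two-tier tool rack, fixed, left or right of the press. Origin: under its centre on the bench; long side x, z up. 206 x 55 mm (foot 75 wide), two plates 8 mm thick, tops at z 115 and 50 mm, each with three holes of 21 mm dia. at x -70, 0, +70 mm, the lower straight below the upper. Two holes hold the probe and the nut driver, one is free.
- hole_1 (a point): Centre of the mouth of the rack's hole at x -70 mm, at the top of the upper plate (z 115 mm).
- hole_2 (a point): Centre of the mouth of the rack's hole at x +0 mm, at the top of the upper plate (z 115 mm).
- hole_3 (a point): Centre of the mouth of the rack's hole at x +70 mm, at the top of the upper plate (z 115 mm).
- probe: Touch probe, 195 mm long, 0.18 to 0.35 kg, steel, rigid: slim straight ribbed handle (24 mm dia., flat top, z +6 to +90 mm), collar 36 mm dia. x 6 mm, plain round rod of 12 mm dia. with a ball end (z 0 to -105 mm). Origin: centre of the collar's underside, z along the handle. Hangs upright in the rack by its collar, origin at z 115 mm.
- probe_tip (a point): Lowest point of the probe's ball end, 105 mm below its origin.
- probe_grip (a point): Point on the axis of the probe's handle, 55 mm above its origin: a good place to grip.
- driver: Jack nut driver hanging in another hole of the rack, in the same way; fat fluted yellow handle of 33 mm dia. with a domed top, 90 mm high above its origin (underside of its 38 mm collar), shaft 95 mm long. A bystander: to be left alone.
- blank: Bare aluminium enclosure standing on its end, 120 x 60 x 145 mm high, origin under its centre. On the side of the press where the rack is not. A bystander: to be left alone.
- switch_1: Stomp switch standing on the bench, 34 x 34 mm grey body with a chrome bushing and plunger, 62 mm high, origin under its centre. A bystander.
- switch_2: Another stomp switch, the same. A bystander.
- knob_cap: Black bakelite knob cap, 52 mm dia., 34 mm high, origin under its centre, on the bench. A bystander.
Mind the look-alikes: they are no part of the job. Of the things that look like the probe, the smallest one is meant.

How it is judged:
By the outcome, as a careful person would: the job done as asked, in the order asked, and still so for the second after the job is handed in, with the robot touching nothing.
It also fails if it takes over 72 s, if anything falls off the work surface, if the arm or the gripper's body presses on something with over 40 N, if the wrist force passes 120 N, or if a joint passes its speed limit or range.

## Robot

A 6-joint arm with a two-finger parallel gripper is mounted at the origin on the work surface. World frame = base frame: x ahead of the robot, y to its left, z up, the work surface at z = 0. Lengths are in m, angles in rad, forces in N, time in s.
With the tool pointing down it reaches from about 0.35 to 0.775 m from the base axis. Payload 5.5 kg.
Tool frame: the origin (TCP) lies on the centre line of the jaws, within the pads' length; the fingertips stand 11 mm ahead of it and the grasp point (between the pads) lies 8 mm behind it (env.tip_reach is the distance from the TCP to the fingertips, in m); z points along the fingers, x is the direction in which the jaws open and shut, and the axes are right-handed (so a half turn about z gives the same grasp; the last joint's range is limited). The gripper opens to 85 mm and grips with 20 to 120 N. Pads are 22 mm wide; open, the fingers measure 114 mm over their backs; the gripper's body (76 mm by 85 mm) begins 54 mm behind the grasp point. The pads swing forward as they close: fully open they stand 13 mm farther back than shut.
Start: joints at [-1.358, 0.313, 0.046, 1.304, 0, 1.431], TCP at [0.199, -0.54, 0.242] pointing down, gripper open.
Joint ranges: [-2.76, 2.76], [-0.86, 1.69], [-1.03, 1.26], [-2.2, 2.34], [-1.47, 1.5], [-3.14, 3.14]. Speed limits (rad/s): [2.57, 2.57, 3.14, 3.14, 3.14, 3.14].

## Interface

Orientations are given as a unit quaternion [w, x, y, z].
In Python, from workcell import env gives the robot as it stands.
- The arm moves only by the tool carry_out, never from a script. Its argument "moves" is one flat list of numbers, 7 for each row, row after row: the gripper command: -1 is shut, 1 is fully open, values between are in proportion, then the shift along the tool's x, y, z in m, then the turn, a rotation vector about the tool's x, y, z in degrees. A call has exactly 5 rows; each row shifts and turns the pose as measured when the row begins, along the tool's axes as they then stand; what a row does not reach is not made up. A row lasts 1/8 s, in which the tool goes at most 62.5 mm and 10.7 degrees, less where a joint would pass 70% of its speed; a pose out of reach is approached as far as the arm can. A call is refused whole if a number of a shift passes 0.0625 or a number of a turn 10.7, either way. A call with a gripper value outside its range is refused whole. The fingers move at their own pace and stop on an object; "squeeze" is the grip in N (left out, the last holds). Time passes only in rows, so rows that do not move let the fingers close, or fill a call up. It gives the time, the measured TCP pose, the force and the opening at its end, in the units of the state.
- env.get_state(): the state, without advancing time (a new reading comes with each control period).
- env.read_camera(name): name is "scene" or "top" or "wrist"; returns the picture (400x640x3 uint8, red, green, blue); there is no depth.
- env.calibration(name): a dict with "camera_matrix" (3x3 intrinsics, pixels), "rvec" (rotation vector, rad) and "tvec" (3), from world to camera coordinates, as OpenCV has them; the wrist camera has in their place "hand_eye" (4x4, takes a point from camera to tool coordinates, whose origin is the TCP and whose axes are the tool frame's). Camera axes: x right, y down, z forward; pixel columns grow to the right and rows downward; lengths in m; the calibration is good to about 2 mm. A picture is of the moment at which its call begins: read the wrist's pose just before it. calibration takes no time and is no camera call.
- env.hand_in(): hands the job in, once; it reports no verdict.
The state is a dict: "clock": time; "joint_pos": joint angles; "qvel": joint speeds; "tau": joint torques, N m; "tcp_pos": TCP position; "orientation": TCP orientation; "wrist_force": force on the tool from outside, world axes, zero at the start; "ft_torque": the same for the moment, N m; "finger_gap": finger opening in m.
Only numpy, scipy, OpenCV 4.12 (cv2) and the standard library are available. Lean on these libraries where they do the work, as an engineer would, in place of code of your own. Each camera call takes 0.05 s, during which the arm holds its last target. There are 200 camera calls.

## Working session

There is one attempt and no reset: what is moved stays moved. The work goes in short steps, Python scripts to look and compute and a tool call to move; the robot and the scene stay as the last step left them, time stands still between calls to the robot, and variables do not carry over. Pictures are saved under pics/ and viewed, about 8 in all and at most 12, crops included, and the job is handed in when it is done.

Besides the shell and the picture viewer there is one more tool, called by a JSON object that holds its "fn" and its "kwargs", one argument or row to a line. carry_out: Moves the arm, as the interface text tells. Its arguments: {"type":"object","properties":{"moves":{"type":"array"},"squeeze":{"type":"number"}},"required":["moves"]}

```bash
mkdir -p pics; python3 - <<'E'
from workcell import env
import cv2,numpy as np
for n in ("scene","top"):
    im=env.read_camera(n); cv2.imwrite(f"pics/{n}0.png",im[:,:,::-1]); 
    c=env.calibration(n); print(n,c)
print(env.calibration("wrist")); print(env.get_state())
E
```

```text
scene {'camera_matrix': array([[370.25491343,   0.        , 324.60183041],
       [  0.        , 370.25491343, 200.0060862 ],
       [  0.        ,   0.        ,   1.        ]]), 'rvec': array([ 1.65571634,  1.70305088, -0.84507395]), 'tvec': array([ 0.03052067, -0.20230536,  1.51755091])}
top {'camera_matrix': array([[424.27046913,   0.        , 311.05003342],
       [  0.        , 424.27046913, 198.07448402],
       [  0.        ,   0.        ,   1.        ]]), 'rvec': array([ 2.1840026 , -2.17252315,  0.04781743]), 'tvec': array([-0.0130735 ,  0.49887783,  1.10880315])}
{'camera_matrix': array([[345.89677689,   0.        , 319.30582054],
       [  0.        , 345.89677689, 202.17081228],
       [  0.        ,   0.        ,   1.        ]]), 'hand_eye': array([[ 9.99999775e-01,  5.39640376e-04,  3.99569650e-04,
        -2.68235459e-04],
       [-6.33838933e-04,  9.55043059e-01,  2.96466447e-01,
        -7.60228859e-02],
       [-2.21620956e-04, -2.96466633e-01,  9.55043186e-01,
        -1.30822818e-01],
       [ 0.00000000e+00,  0.00000000e+00,  0.00000000e+00,
         1.00000000e+00]])}
{'clock': 0.1, 'joint_pos': array([-1.35760040e+00,  3.13917138e-01,  4.50944936e-02,  1.30360528e+00,
        2.48624968e-06,  1.43119071e+00]), 'qvel': array([-0.00085287, -0.00183776,  0.00264801, -0.00027584,  0.00025597,
        0.00154525]), 'tau': array([ 2.58110711e-03, -4.81725848e+01,  2.99244082e+01,  1.28632021e-02,
       -1.05992426e-04,  1.52001138e-05]), 'tcp_pos': array([ 0.1985736 , -0.5391562 ,  0.24150345]), 'orientation': array([-5.56157963e-04,  8.20221693e-01, -5.72045198e-01, -5.96842726e-04]), 'wrist_force': array([0.01515852, 0.41265513, 0.39832383]), 'ft_torque': array([ 0.04614115, -0.04279692,  0.02969712]), 'finger_gap': 0.08533279716089852}
```

View pics/scene0.png

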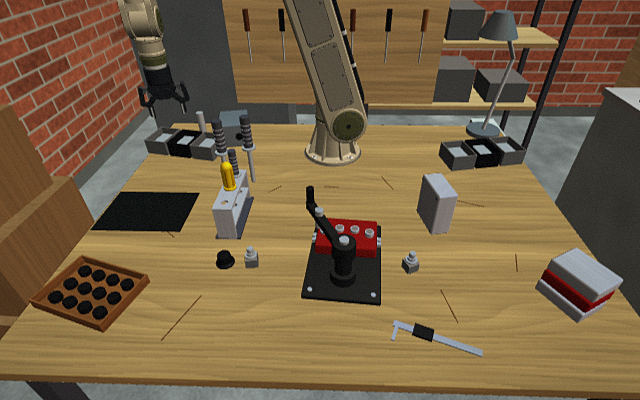

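View pics/top0.png

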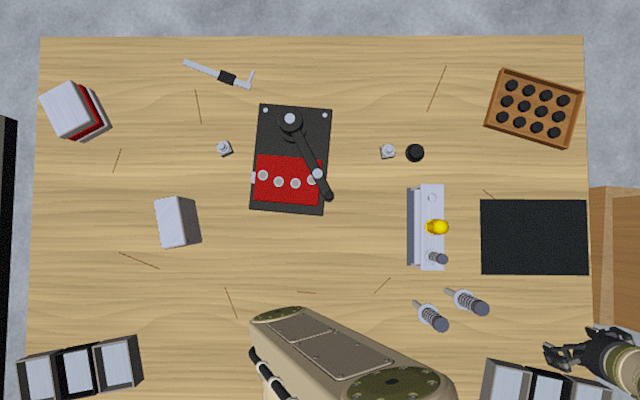

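```bash
cat > h.py <<'E'
from workcell import env
import cv2,numpy as np
from scipy.spatial.transform import Rotation as R
def pose():
    s=env.get_state(); q=s["orientation"]; return R.from_quat(np.r_[q[1:],q[0]]),s["tcp_pos"]
def cam(n):
    c=env.calibration(n); K=c["camera_matrix"]
    if n=="wrist":
        r,p=pose(); H=c["hand_eye"]; Rc=r.as_matrix()@H[:3,:3]; o=r.as_matrix()@H[:3,3]+p
    else:
        M=cv2.Rodrigues(c["rvec"])[0]; Rc=M.T; o=-M.T@c["tvec"]
    return K,Rc,o
def ray(C,uv,z):
    K,Rc,o=C; d=Rc@np.linalg.solve(K,[*uv,1.]); return o+d*(z-o[2])/d[2]
def proj(C,P):
    K,Rc,o=C; v=K@(Rc.T@(np.asarray(P,float)-o)); return v[:2]/v[2]
def tri(C1,u1,C2,u2):
    A=[];b=[]
    for (K,Rc,o),u in ((C1,u1),(C2,u2)):
        d=Rc@np.linalg.solve(K,[*u,1.]); d/=np.linalg.norm(d); P=np.eye(3)-np.outer(d,d); A.append(P); b.append(P@o)
    return np.linalg.lstsq(np.vstack(A),np.hstack(b),rcond=None)[0]
def tool(target,r=None):
    "world target TCP -> shift in present tool axes"
    rr,p=pose(); return rr.inv().apply(np.asarray(target)-p)
def snap(n,name):
    C=cam(n); im=env.read_camera(n)[:,:,::-1].copy(); cv2.imwrite(f"pics/{name}.png",im); return C,im
E
python3 - <<'E'
from h import *
C=cam("top"); S=cam("scene")
for n,u,z in [("pivot",(290,118),.152),("ramtop",(317,174),.138),("handle",(328,196),.172),("b1",(263,175),.062),("b2",(279,182),.062),("b3",(295.5,183),.062),("b4",(312,180),.062),
 ("cFL",(265,109),.015),("cFR",(325,115),.015),("baseFL",(260,103),.015),("baseFR",(332,109),.015),("baseNL",(249,209),.015),("baseNR",(323,215),.015),
 ("free",(432,197),.115),("driver",(440,226),.205),("probe",(441,258),.205),("big1",(440,324),.2),("big2",(478,303),.2),("blank",(175,200),.145)]:
    print(n,ray(C,u,z).round(3))
print(tri(C,(441,258),S,(233,151)).round(3))
im=cv2.imread("pics/top0.png"); cv2.imwrite("pics/c1.png",cv2.resize(im[90:340,230:510],None,fx=2.8,fy=2.4,interpolation=cv2.INTER_CUBIC))
print(pose()[0].as_matrix().round(3))
E
```

```text
pivot [0.679 0.038 0.152]
ramtop [ 0.548 -0.027  0.138]
handle [ 0.494 -0.052  0.172]
b1 [0.555 0.112 0.062]
b2 [0.537 0.071 0.062]
b3 [0.534 0.028 0.062]
b4 [ 0.542 -0.014  0.062]
cFL [0.739 0.115 0.015]
cFR [ 0.723 -0.047  0.015]
baseFL [0.756 0.129 0.015]
baseFR [ 0.739 -0.065  0.015]
baseNL [0.469 0.154 0.015]
baseNR [ 0.454 -0.042  0.015]
free [ 0.496 -0.303  0.115]
driver [ 0.427 -0.296  0.205]
probe [ 0.358 -0.297  0.205]
big1 [ 0.216 -0.295  0.2  ]
big2 [ 0.261 -0.377  0.2  ]
blank [0.485 0.308 0.145]
[ 0.357 -0.297  0.202]
[[ 0.346 -0.938 -0.   ]
 [-0.938 -0.346  0.002]
 [-0.002 -0.    -1.   ]]
```

View pics/c1.png

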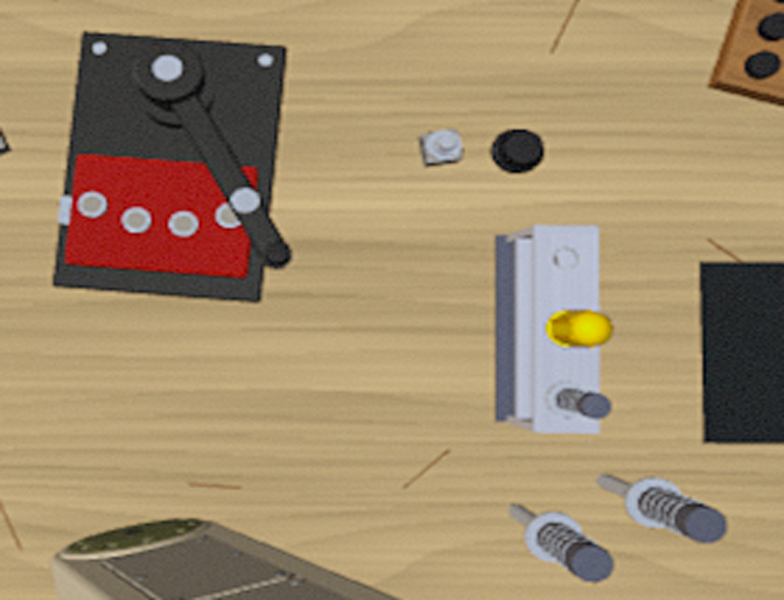

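The probe stands in the near rack hole at about (0.357, -0.297), with the driver in the middle and the far hole free. The press pivot is at about (0.679, 0.038) with yaw about -0.087. The arm sits at about +0.54 rad and blocks bush 4, so I'll swing it aside first.

{"fn": "carry_out", "kwargs": {
  "moves": [1,0,0,-0.06,0,0,0,1,0,0,-0.06,0,0,0,1,-0.0355,-0.0446,0,0,0,0,1,-0.0355,-0.0446,0,0,0,0,1,-0.0355,-0.0446,0,0,0,0],
  "squeeze": 30
}}

```text
clock: 0.72
tcp_pos: [0.2879, -0.3924, 0.3614]
orientation: [-0.004, 0.818, -0.575, -0.003]
wrist_force: [0.8, -0.3, 0.5]
finger_gap: 0.0855
```

{"fn": "carry_out", "kwargs": {
  "moves": [1,-0.0355,-0.0446,0,0,0,0,1,-0.0355,-0.0446,0,0,0,0,1,-0.0355,-0.0446,0,0,0,0,1,-0.0355,-0.0446,0,0,0,0,1,-0.0355,-0.0446,0,0,0,0]
}}

```text
clock: 1.35
tcp_pos: [0.4406, -0.1413, 0.3625]
orientation: [-0.004, 0.817, -0.576, -0.004]
wrist_force: [0.7, -0.1, -0.0]
finger_gap: 0.085
```

```bash
python3 - <<'E'
from h import *
C,im=snap("wrist","w1")
print(tool([.494,-.052,.25]).round(4), pose()[1].round(4), pose()[0].as_matrix().round(3).tolist(), env.get_state()["clock"])
print("pred handle,ram,pivot",proj(C,[.494,-.052,.172]),proj(C,[.548,-.027,.138]),proj(C,[.679,.038,.152]))
E
```

```text
[-0.0595 -0.0759  0.1137] [ 0.443  -0.1356  0.3625] [[0.342, -0.94, 0.0], [-0.939, -0.342, 0.015], [-0.014, -0.005, -1.0]] 1.4
pred handle,ram,pivot [247.26595115  90.16450971] [245.30533103  23.72894647] [ 207.35704152 -189.2848011 ]
```

View pics/w1.png

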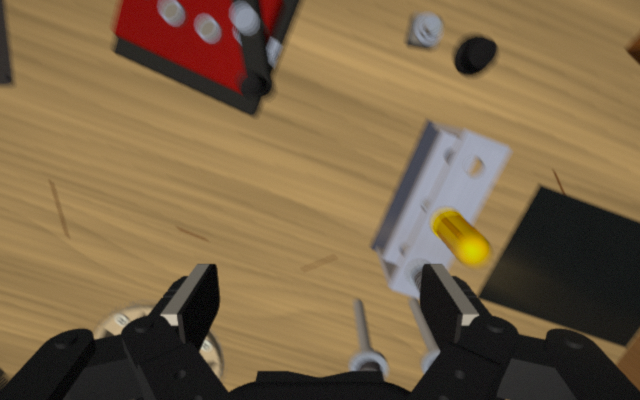

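{"fn": "carry_out", "kwargs": {
  "moves": [1,-0.029,-0.038,0.02,0,0,0,1,-0.029,-0.038,0.05,0,0,0,1,0,0,0.04,0,0,0,1,0,0,0,0,0,0,1,0,0,0,0,0,0]
}}

```text
clock: 2.02
tcp_pos: [0.4943, -0.0526, 0.2563]
orientation: [-0.006, 0.821, -0.571, -0.004]
wrist_force: [-0.4, -0.8, 0.5]
finger_gap: 0.0855
```

```bash
python3 - <<'E'
from h import *
C,im=snap("wrist","w2")
print(tool([.494,-.052,.142]).round(4), pose()[1].round(4), pose()[0].as_matrix().round(3).tolist(), env.get_state()["clock"])
print("pred handle,ram",proj(C,[.494,-.052,.172]),proj(C,[.548,-.027,.138]))
for i in range(4):
  t=[-.45,-.15,.15,.45][i]; d=np.array([-np.cos(t),-np.sin(t)]); c,s=np.cos(-.087),np.sin(-.087); b=np.array([.679,.038])+.145*np.array([c*d[0]-s*d[1],s*d[0]+c*d[1]]); print(b.round(4),proj(C,[*b,.061]).round(1))
E
```

```text
[0.0008 0.0006 0.1143] [ 0.4942 -0.0527  0.2563] [[0.347, -0.938, 0.001], [-0.938, -0.347, 0.015], [-0.013, -0.006, -1.0]] 2.075
pred handle,ram [320.31541847 216.38466436] [314.299971   120.75645065]
[0.5544 0.1122] [170.   51.1]
[0.5381 0.072 ] [209.4  86.3]
[0.5343 0.0289] [254.  107.7]
[ 0.5434 -0.0135] [301.  114.7]
```

View pics/w2.png

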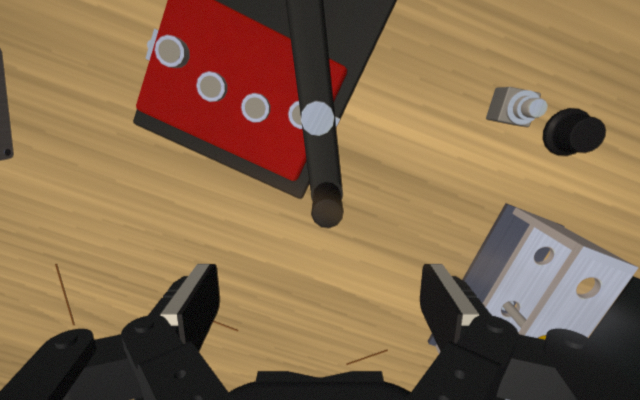

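{"fn": "carry_out", "kwargs": {
  "moves": [1,0.004,-0.003,0.05,0,0,0,1,0,0,0.045,0,0,0,1,0,0,0.018,0,0,0,-1,0,0,0,0,0,0,-1,0,0,0,0,0,0],
  "squeeze": 30
}}

```text
clock: 2.7
tcp_pos: [0.5058, -0.0594, 0.1509]
orientation: [-0.009, 0.819, -0.574, 0.005]
wrist_force: [-0.5, 0.6, 1.0]
finger_gap: 0.0517
```

{"fn": "carry_out", "kwargs": {
  "moves": [-1,0,0,0,0,0,0,-1,0,0,0,0,0,0,-1,0,0,0,0,0,0,-1,0,0,0,0,0,0,-1,0,0,0,0,0,0]
}}

```text
clock: 3.32
tcp_pos: [0.5072, -0.0598, 0.1533]
orientation: [-0.01, 0.819, -0.574, 0.007]
wrist_force: [1.3, 1.2, -1.9]
finger_gap: 0.0208
```

```bash
cat >> h.py <<'E'
PIV=np.array([.679,.038]); YAW=-.087
def arm(t,r):
    return PIV+r*(R.from_euler("z",YAW).as_matrix()[:2,:2]@[-np.cos(t),-np.sin(t)])
def ang(p):
    d=R.from_euler("z",-YAW).as_matrix()[:2,:2]@(np.asarray(p)[:2]-PIV); return np.arctan2(-d[1],-d[0]),np.hypot(*d)
E
python3 - <<'E'
from h import *
r,p=pose(); s=env.get_state(); print(p.round(4),s["finger_gap"],s["wrist_force"].round(1),ang(p))
for t in (.6,.7,.78): print(t,arm(t,.205),tool([*arm(t,.205),p[2]]).round(4))
E
```

```text
[ 0.5072 -0.0598  0.1533] 0.02081946814452095 [ 1.3  1.2 -1.9] (np.float64(0.6044365133816236), np.float64(0.1976766186353915))
0.6 [ 0.50038841 -0.06261262] [ 0.0003  0.0074 -0.0002]
0.7 [ 0.51132523 -0.07994138] [ 0.0204  0.003  -0.0001]
0.78 [ 0.52128675 -0.09296385] [ 0.036  -0.0019  0.    ]
```

{"fn": "carry_out", "kwargs": {
  "moves": [-1,0.012,-0.0015,0,0,0,0,-1,0.012,-0.003,0,0,0,0,-1,0.012,-0.0045,0,0,0,0,-1,0,0,0,0,0,0,1,0,0,0,0,0,0]
}}

```text
clock: 3.95
tcp_pos: [0.5284, -0.0933, 0.1534]
orientation: [-0.009, 0.819, -0.574, 0.006]
wrist_force: [0.1, -1.0, 0.2]
finger_gap: 0.0378
```

```bash
cat >> h.py <<'E'
def rep(*targets,ax=(0,-1,0)):
    "print state, and turn (rotvec deg, tool axes) to vertical with tool x = ax, and shifts"
    s=env.get_state(); r,p=pose(); x=np.array(ax,float); z=np.array([0,0,-1.]); want=R.from_matrix(np.c_[x,np.cross(z,x),z])
    print("t",s["clock"],"p",p.round(4),"gap",round(s["finger_gap"],4),"F",s["wrist_force"].round(1),"arm",np.round(ang(p),3))
    print("turn",np.degrees((r.inv()*want).as_rotvec()).round(2)); print("R",r.as_matrix().round(3).tolist())
    for t in targets: print("to",np.round(t,4),tool(t).round(4))
E
python3 -c "
from h import *
rep([.357,-.297,.30])"
```

```text
t 3.95 p [ 0.5284 -0.0933  0.1534] gap 0.0378 F [ 0.1 -1.   0.2] arm [0.804 0.2  ]
turn [-1.18  0.28 19.98]
R [[0.342, -0.94, 0.019], [-0.94, -0.342, 0.008], [-0.001, -0.021, -1.0]]
to [ 0.357 -0.297  0.3  ] [ 0.1327  0.2275 -0.1515]
```

{"fn": "carry_out", "kwargs": {
  "moves": [1,0,0,0,0,0,0,1,0,0,-0.03,0,0,0,1,0,0,-0.05,-0.4,0.1,7,1,0,0,-0.05,-0.4,0.1,7,1,0,0,-0.03,-0.4,0.1,6]
}}

```text
clock: 4.58
tcp_pos: [0.5253, -0.094, 0.3162]
orientation: [-0.001, -0.703, 0.712, 0.001]
wrist_force: [0.9, -0.5, -0.8]
finger_gap: 0.0851
```

{"fn": "carry_out", "kwargs": {
  "moves": [1,0.04,0.033,0,0,0,0,1,0.04,0.033,0,0,0,0,1,0.04,0.033,0,0,0,0,1,0.04,0.033,0,0,0,0,1,0.036,0.032,0,0,0,0]
}}

```text
clock: 5.2
tcp_pos: [0.3601, -0.2921, 0.3215]
orientation: [0.001, -0.705, 0.709, -0.007]
wrist_force: [0.6, -0.7, -0.5]
finger_gap: 0.0855
```

{"fn": "carry_out", "kwargs": {
  "moves": [1,0,0,0,0,0,0,1,0,0,0,0,0,0,1,0,0,0,0,0,0,1,0,0,0,0,0,0,1,0,0,0,0,0,0]
}}

```text
clock: 5.82
tcp_pos: [0.3604, -0.2923, 0.3224]
orientation: [0.001, -0.705, 0.709, -0.008]
wrist_force: [0.1, 0.4, 0.1]
finger_gap: 0.0851
```

```bash
python3 - <<'E'
from h import *
rep([.357,-.297,.30],[.357,-.297,.178])
C,im=snap("wrist","w3")
for P in ([.357,-.297,.205],[.357,-.297,.115],[.427,-.297,.205],[.497,-.297,.115]): print(proj(C,P).round(1))
snap("scene","s3")
E
```

```text
t 5.825 p [ 0.3604 -0.2923  0.3224] gap 0.0851 F [0.1 0.4 0.1] arm [0.89  0.459]
turn [-0.74 -0.59 -0.38]
R [[-0.007, -1.0, 0.013], [-1.0, 0.007, -0.01], [0.01, -0.013, -1.0]]
to [ 0.357 -0.297  0.3  ] [0.0045 0.0036 0.0224]
to [ 0.357 -0.297  0.178] [0.0033 0.0052 0.1444]
[324.3 206.9]
[322.2 180.3]
[324.1 111. ]
[321.6  26.4]
```

View pics/w3.png

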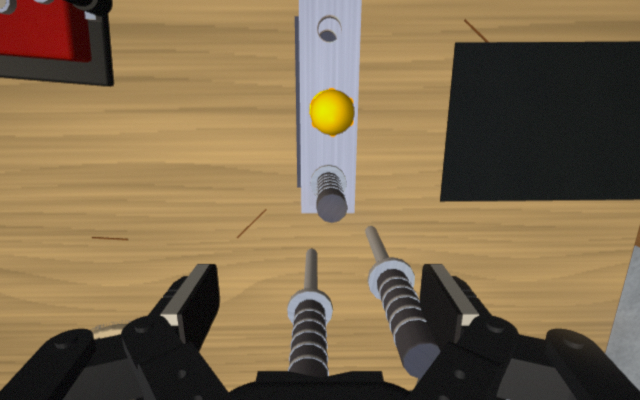

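```bash
python3 - <<'E'
from h import *
C=cam("wrist"); S=cam("scene"); T=cam("top")
for n,u,z in [("probe top",(332,206.5),.205),("collar",(328.5,177.5),.121),("free",(330,28),.115),("driver",(332,112),.205),("Ltip",(312,250),0),("Rtip",(370,228),0),("Lcol",(310,307),.1),("Rcol",(391,278),.1),("Ltip12",(312,250),.02)]: print(n,ray(C,u,z).round(4))
print("top:",ray(T,(442.5,258.7),.205),ray(T,(432.1,197.5),.115))
E
```

```text
probe top [ 0.3571 -0.3029  0.205 ]
collar [ 0.3609 -0.3033  0.121 ]
free [ 0.4955 -0.3047  0.115 ]
driver [ 0.4261 -0.3027  0.205 ]
Ltip [ 0.2287 -0.2842 -0.    ]
Rtip [ 0.2614 -0.366   0.    ]
Lcol [ 0.2014 -0.2825  0.1   ]
Rcol [ 0.2382 -0.3758  0.1   ]
Ltip12 [ 0.2378 -0.2845  0.02  ]
top: [ 0.35611043 -0.30063262  0.205     ] [ 0.49523926 -0.30353166  0.115     ]
```

{"fn": "carry_out", "kwargs": {
  "moves": [1,0.0097,0.0034,0,-0.7,-0.6,-0.4,1,0,0,0.04,0,0,0,1,0,0,0.04,0,0,0,1,0,0,0.02,0,0,0,1,0,0,0,0,0,0]
}}

```text
clock: 6.55
tcp_pos: [0.3569, -0.3054, 0.22]
orientation: [0.0, 0.708, -0.707, -0.0]
wrist_force: [-1.1, -0.8, 0.3]
finger_gap: 0.0857
```

```bash
python3 -c "
from h import *
rep([.357,-.302,.162])"
```

```text
t 6.55 p [ 0.3569 -0.3054  0.22  ] gap 0.0857 F [-1.1 -0.8  0.3] arm [0.904 0.471]
turn [ 0.04 -0.    0.07]
R [[0.001, -1.0, -0.001], [-1.0, -0.001, -0.0], [0.0, 0.001, -1.0]]
to [ 0.357 -0.302  0.162] [-0.0034 -0.0002  0.058 ]
```

{"fn": "carry_out", "kwargs": {
  "moves": [1,-0.003,0,0.03,0,0,0,1,0,0,0.028,0,0,0,-1,0,0,0,0,0,0,-1,0,0,0,0,0,0,-1,0,0,0,0,0,0],
  "squeeze": 60
}}

```text
clock: 7.18
tcp_pos: [0.3593, -0.3072, 0.1669]
orientation: [0.001, 0.707, -0.707, 0.004]
wrist_force: [-1.0, 0.9, 2.7]
finger_gap: 0.0321
```

{"fn": "carry_out", "kwargs": {
  "moves": [-1,0,0,0,0,0,0,-1,0,0,0,0,0,0,-1,0,0,0,0,0,0,-1,0,0,0,0,0,0,-1,0,0,0,0,0,0]
}}

```text
clock: 7.8
tcp_pos: [0.3593, -0.3069, 0.1678]
orientation: [0.001, 0.707, -0.707, 0.004]
wrist_force: [-0.1, 0.2, -2.3]
finger_gap: 0.0228
```

```bash
python3 -c "
from h import *
rep([.357,-.302,.34])"
```

```text
t 7.8 p [ 0.3593 -0.3069  0.1678] gap 0.0228 F [-0.1  0.2 -2.3] arm [0.91 0.47]
turn [-0.25 -0.35  0.06]
R [[0.001, -1.0, 0.004], [-1.0, -0.001, -0.006], [0.006, -0.004, -1.0]]
to [ 0.357 -0.302  0.34 ] [-0.0038  0.0016 -0.1723]
```

{"fn": "carry_out", "kwargs": {
  "moves": [-1,-0.003,0,-0.03,0,0,0,-1,0,0,-0.04,0,0,0,-1,0,0,-0.04,0,0,0,-1,0,0,-0.045,0,0,0,-1,0,0,-0.03,0,0,0]
}}

```text
clock: 8.43
tcp_pos: [0.3574, -0.3022, 0.3553]
orientation: [0.001, 0.707, -0.707, 0.001]
wrist_force: [0.1, -0.8, -1.7]
finger_gap: 0.0227
```

{"fn": "carry_out", "kwargs": {
  "moves": [-1,-0.04,-0.018,0,0,0,0,-1,-0.0466,-0.022,0,0,0,0,-1,-0.0466,-0.022,0,0,0,0,-1,-0.0466,-0.022,0,0,0,0,-1,-0.0466,-0.022,0,0,0,0]
}}

```text
clock: 9.05
tcp_pos: [0.4678, -0.0756, 0.3575]
orientation: [-0.001, -0.704, 0.71, -0.007]
wrist_force: [-0.1, -0.2, -1.5]
finger_gap: 0.0226
```

```bash
python3 - <<'E'
from h import *
rep([.5544,.1122,.25])
C,im=snap("wrist","w4")
p=pose()[1]
snap("scene","s4"); snap("top","t4")
E
```

```text
t 9.05 p [ 0.4678 -0.0756  0.3575] gap 0.0226 F [-0.1 -0.2 -1.5] arm [0.581 0.24 ]
turn [-0.42 -0.65 -0.53]
R [[-0.009, -1.0, 0.007], [-1.0, 0.009, -0.011], [0.011, -0.007, -1.0]]
to [0.5544 0.1122 0.25  ] [-0.1898 -0.0841  0.1059]
```

View pics/s4.png

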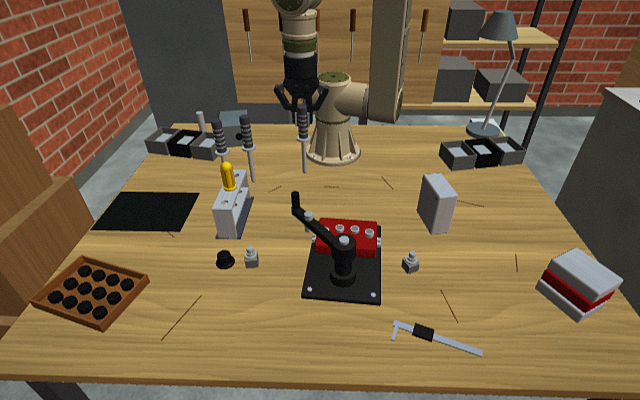

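{"fn": "carry_out", "kwargs": {
  "moves": [-1,-0.047,-0.021,0,-0.4,-0.6,-0.5,-1,-0.047,-0.021,0,0,0,0,-1,-0.047,-0.021,0.02,0,0,0,-1,-0.047,-0.021,0.02,0,0,0,-1,0,0,0.04,0,0,0],
  "squeeze": 90
}}

```text
clock: 9.82
tcp_pos: [0.5581, 0.0945, 0.2779]
orientation: [-0.006, 0.715, -0.699, -0.0]
wrist_force: [0.3, -0.6, -2.3]
finger_gap: 0.022
```

{"fn": "carry_out", "kwargs": {
  "moves": [-1,0,0,0.02,0,0,0,-1,0,0,0,0,0,0,-1,0,0,0,0,0,0,-1,0,0,0,0,0,0,-1,0,0,0,0,0,0]
}}

```text
clock: 10.45
tcp_pos: [0.5581, 0.0902, 0.2565]
orientation: [-0.004, 0.714, -0.701, -0.001]
wrist_force: [-0.2, 0.5, -1.0]
finger_gap: 0.0223
```

```bash
python3 - <<'E'
from h import *
rep([.5544,.1122,.228])
C,im=snap("wrist","w5"); p=pose()[1]
print("tip pred",proj(C,[p[0],p[1],p[2]-.158]),"bush1",proj(C,[.5544,.1122,.062]))
E
```

```text
t 10.45 p [0.5581 0.0902 0.2565] gap 0.0223 F [-0.2  0.5 -1. ] arm [-0.321  0.132]
turn [-0.32  0.41  1.05]
R [[0.018, -1.0, 0.006], [-1.0, -0.018, 0.007], [-0.007, -0.006, -1.0]]
to [0.5544 0.1122 0.228 ] [-0.0218  0.0034  0.0286]
tip pred [320.80316219 187.99856258] bush1 [298.19414914 181.72131822]
```

View pics/w5.png

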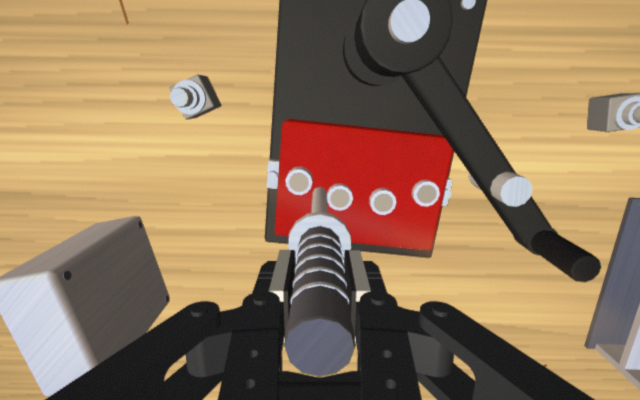

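{"fn": "carry_out", "kwargs": {
  "moves": [-1,-0.022,0.0034,0,-0.3,0.4,1,-1,0,0,0.015,0,0,0,-1,0,0,0.006,0,0,0,-1,0,0,0,0,0,0,-1,0,0,0,0,0,0]
}}

```text
clock: 11.12
tcp_pos: [0.5541, 0.0979, 0.2341]
orientation: [-0.004, 0.716, -0.698, -0.005]
wrist_force: [0.2, -0.2, -2.1]
finger_gap: 0.0221
```

```bash
python3 -c "
from h import *
rep([.5544,.1122,.228])"
```

```text
t 11.125 p [0.5541 0.0979 0.2341] gap 0.0221 F [ 0.2 -0.2 -2.1] arm [-0.36   0.139]
turn [0.02 0.72 1.49]
R [[0.026, -1.0, -0.0], [-1.0, -0.026, 0.013], [-0.013, 0.0, -1.0]]
to [0.5544 0.1122 0.228 ] [-0.0142 -0.0007  0.0063]
```

{"fn": "carry_out", "kwargs": {
  "moves": [-1,-0.009,0,0,0,0.7,1.5,-1,-0.007,0,0,0,0,0,-1,0,0,0,0,0,0,-1,0,0,0,0,0,0,-1,0,0,0,0,0,0]
}}

```text
clock: 11.75
tcp_pos: [0.5546, 0.0975, 0.235]
orientation: [-0.005, 0.716, -0.698, -0.004]
wrist_force: [-0.2, -0.5, -2.1]
finger_gap: 0.0221
```

```bash
python3 -c "
from h import *
rep([.5544,.1122,.228])"
```

```text
t 11.75 p [0.5546 0.0975 0.235 ] gap 0.0221 F [-0.2 -0.5 -2.1] arm [-0.359  0.138]
turn [-0.04  0.75  1.43]
R [[0.025, -1.0, 0.001], [-1.0, -0.025, 0.013], [-0.013, -0.001, -1.0]]
to [0.5544 0.1122 0.228 ] [-0.0146 -0.0002  0.0072]
```

{"fn": "carry_out", "kwargs": {
  "moves": [-1,-0.012,0,0,0,0.4,1,-1,-0.012,0,0,0,0.4,1,-1,-0.012,0,0,0,0,0.5,-1,-0.008,0,0,0,0,0,-1,-0.005,0,0,0,0,0]
}}

```text
clock: 12.38
tcp_pos: [0.5542, 0.1103, 0.236]
orientation: [-0.01, 0.721, -0.693, -0.011]
wrist_force: [0.1, 0.4, -1.7]
finger_gap: 0.022
```

```bash
python3 -c "
from h import *
rep([.5544,.1122,.228]);s=env.get_state();print(s['qvel'].round(3),s['tau'].round(2),s['joint_pos'].round(3))"
```

```text
t 12.375 p [0.5542 0.1103 0.236 ] gap 0.022 F [ 0.1  0.4 -1.7] arm [-0.438  0.144]
turn [0.03 1.68 2.27]
R [[0.04, -0.999, -0.001], [-0.999, -0.04, 0.029], [-0.029, -0.0, -1.0]]
to [0.5544 0.1122 0.228 ] [-0.0016 -0.0002  0.008 ]
[ 0.032  0.006  0.008  0.006  0.014 -0.   ] [ -0.17 -47.98  30.59   0.     0.11   0.  ] [3.900e-02 2.930e-01 3.000e-03 1.280e+00 2.900e-02 3.141e+00]
```

{"fn": "carry_out", "kwargs": {
  "moves": [-1,0,0,0,0,1.7,-6,-1,0,0,0,0,0,-4,-1,0,0,0,0,0,0,-1,0,0,0,0,0,0,-1,0,0,0,0,0,0]
}}

```text
clock: 13.0
tcp_pos: [0.5542, 0.1112, 0.2359]
orientation: [-0.0, 0.78, -0.626, 0.001]
wrist_force: [0.1, -0.1, -2.5]
finger_gap: 0.0219
```

```bash
python3 -c "
from h import *
rep([.5544,.1122,.230]);s=env.get_state();print(s['joint_pos'].round(3))"
```

```text
t 13.0 p [0.5542 0.1112 0.2359] gap 0.0219 F [ 0.1 -0.1 -2.5] arm [-0.443  0.145]
turn [-0.09 -0.05 12.49]
R [[0.216, -0.976, 0.002], [-0.976, -0.216, -0.001], [0.001, -0.001, -1.0]]
to [0.5544 0.1122 0.23  ] [-0.001  -0.0004  0.0059]
[ 5.600e-02  2.950e-01  5.000e-03  1.279e+00 -1.000e-03  2.980e+00]
```

{"fn": "carry_out", "kwargs": {
  "moves": [-1,0,0,0.004,0,0,0,-1,0,0,0.003,0,0,0,-1,0,0,0.002,0,0,0,-1,0,0,0.002,0,0,0,-1,0,0,0.002,0,0,0]
}}

```text
clock: 13.62
tcp_pos: [0.5542, 0.1109, 0.222]
orientation: [-0.0, 0.779, -0.626, 0.001]
wrist_force: [-0.5, -1.1, 5.8]
finger_gap: 0.0225
```

{"fn": "carry_out", "kwargs": {
  "moves": [-1,0,0,0.002,0,0,0,-1,0,0,0.002,0,0,0,-1,0,0,0.002,0,0,0,-1,0,0,0.002,0,0,0,-1,0,0,0.002,0,0,0]
}}

```text
clock: 14.25
tcp_pos: [0.5549, 0.1112, 0.2218]
orientation: [-0.004, 0.78, -0.626, 0.005]
wrist_force: [-3.2, -0.8, 10.1]
finger_gap: 0.0223
```

{"fn": "carry_out", "kwargs": {
  "moves": [-1,0,0,-0.014,0,0,0,-1,0.017,0.0125,-0.004,0,0,0,-1,0.017,0.0125,0,0,0,0,-1,0,0,0,0,0,0,-1,0,0,0,0,0,0]
}}

```text
clock: 14.88
tcp_pos: [0.5362, 0.0691, 0.2408]
orientation: [-0.004, 0.779, -0.627, 0.005]
wrist_force: [0.6, 0.4, -1.9]
finger_gap: 0.0223
```

```bash
python3 -c "
from h import *
rep([.5381,.0720,.229],ax=(.216,-.976,0));s=env.get_state();print(s['joint_pos'].round(3))"
```

```text
t 14.875 p [0.5362 0.0691 0.2408] gap 0.0223 F [ 0.6  0.4 -1.9] arm [-0.128  0.146]
turn [-0.68 -0.17 -0.11]
R [[0.214, -0.977, 0.012], [-0.977, -0.214, -0.0], [0.003, -0.012, -1.0]]
to [0.5381 0.072  0.229 ] [-0.0024 -0.0023  0.0118]
[-0.02   0.237 -0.06   1.261 -0.     2.906]
```

{"fn": "carry_out", "kwargs": {
  "moves": [-1,-0.0024,-0.0023,0.005,-0.7,-0.2,0,-1,0,0,0.004,0,0,0,-1,0,0,0.003,0,0,0,-1,0,0,0.002,0,0,0,-1,0,0,0.002,0,0,0]
}}

```text
clock: 15.5
tcp_pos: [0.5382, 0.073, 0.2226]
orientation: [0.001, 0.78, -0.626, -0.001]
wrist_force: [-0.0, 0.6, -2.2]
finger_gap: 0.0222
```

{"fn": "carry_out", "kwargs": {
  "moves": [-1,0,0,0.002,0,0,0,-1,0,0,0.002,0,0,0,-1,0,0,0.002,0,0,0,-1,0,0,0.002,0,0,0,-1,0,0,0.002,0,0,0]
}}

```text
clock: 16.12
tcp_pos: [0.5393, 0.0733, 0.2179]
orientation: [-0.002, 0.78, -0.626, 0.001]
wrist_force: [-3.3, -0.5, 10.3]
finger_gap: 0.0221
```

```bash
python3 -c "
from h import *
rep([.5381,.0720,.22],[.5343,.0289,.237],ax=(.216,-.976,0))"
```

```text
t 16.125 p [0.5393 0.0733 0.2179] gap 0.0221 F [-3.3 -0.5 10.3] arm [-0.161  0.144]
turn [-0.26  0.02 -0.02]
R [[0.216, -0.976, 0.004], [-0.976, -0.216, 0.001], [-0.0, -0.004, -1.0]]
to [0.5381 0.072  0.22  ] [ 0.0011  0.0015 -0.0021]
to [0.5343 0.0289 0.237 ] [ 0.0423  0.0144 -0.0191]
```

{"fn": "carry_out", "kwargs": {
  "moves": [-1,0,0,-0.015,0,0,0,-1,0.02,0.007,-0.005,0,0,0,-1,0.02,0.007,0,0,0,0,-1,0,0,0,0,0,0,-1,0,0,0,0,0,0]
}}

```text
clock: 16.75
tcp_pos: [0.5353, 0.0307, 0.2419]
orientation: [-0.003, 0.78, -0.626, 0.003]
wrist_force: [0.1, -0.3, -2.0]
finger_gap: 0.0222
```

```bash
python3 -c "
from h import *
rep([.5343,.0289,.229],ax=(.216,-.976,0))"
```

```text
t 16.75 p [0.5353 0.0307 0.2419] gap 0.0222 F [ 0.1 -0.3 -2. ] arm [0.138 0.144]
turn [-0.49 -0.02  0.02]
R [[0.216, -0.976, 0.008], [-0.976, -0.216, 0.001], [0.0, -0.009, -1.0]]
to [0.5343 0.0289 0.229 ] [0.0016 0.0015 0.0129]
```

{"fn": "carry_out", "kwargs": {
  "moves": [-1,0.0016,0.0015,0.005,-0.5,0,0,-1,0,0,0.004,0,0,0,-1,0,0,0.003,0,0,0,-1,0,0,0.003,0,0,0,-1,0,0,0.002,0,0,0]
}}

```text
clock: 17.38
tcp_pos: [0.5341, 0.0304, 0.2232]
orientation: [0.001, 0.781, -0.625, -0.001]
wrist_force: [0.4, 1.1, -2.9]
finger_gap: 0.0218
```

{"fn": "carry_out", "kwargs": {
  "moves": [-1,0,0,0.002,0,0,0,-1,0,0,0.002,0,0,0,-1,0,0,0.002,0,0,0,-1,0,0,0.002,0,0,0,-1,0,0,0.002,0,0,0]
}}

```text
clock: 18.0
tcp_pos: [0.5353, 0.0307, 0.2178]
orientation: [-0.002, 0.781, -0.625, 0.002]
wrist_force: [-4.4, 0.4, 11.0]
finger_gap: 0.0224
```

```bash
python3 -c "
from h import *
rep([.5343,.0289,.22],[.5434,-.0135,.237],ax=(.216,-.976,0))"
```

```text
t 18.0 p [0.5353 0.0307 0.2178] gap 0.0224 F [-4.4  0.4 11. ] arm [0.138 0.144]
turn [-0.27 -0.04  0.15]
R [[0.219, -0.976, 0.005], [-0.976, -0.219, 0.0], [0.001, -0.005, -1.0]]
to [0.5343 0.0289 0.22  ] [ 0.0015  0.0013 -0.0022]
to [ 0.5434 -0.0135  0.237 ] [ 0.0449  0.0016 -0.0192]
```

{"fn": "carry_out", "kwargs": {
  "moves": [-1,0,0,-0.015,0,0,0,-1,0.022,0.001,-0.005,0,0,0,-1,0.022,0.001,0,0,0,0,-1,0,0,0,0,0,0,-1,0,0,0,0,0,0]
}}

```text
clock: 18.62
tcp_pos: [0.543, -0.0131, 0.2392]
orientation: [-0.002, 0.781, -0.625, 0.002]
wrist_force: [0.1, 0.5, -2.0]
finger_gap: 0.0223
```

```bash
python3 -c "
from h import *
rep([.5434,-.0135,.229],ax=(.216,-.976,0))"
```

```text
t 18.625 p [ 0.543  -0.0131  0.2392] gap 0.0223 F [ 0.1  0.5 -2. ] arm [0.447 0.145]
turn [-0.37 -0.05  0.21]
R [[0.22, -0.976, 0.006], [-0.976, -0.22, 0.0], [0.001, -0.006, -1.0]]
to [ 0.5434 -0.0135  0.229 ] [ 0.0004 -0.0002  0.0102]
```

{"fn": "carry_out", "kwargs": {
  "moves": [-1,0,0,0.004,-0.4,0,0,-1,0,0,0.003,0,0,0,-1,0,0,0.002,0,0,0,-1,0,0,0.002,0,0,0,-1,0,0,0.002,0,0,0]
}}

```text
clock: 19.25
tcp_pos: [0.5424, -0.0114, 0.2248]
orientation: [0.001, 0.782, -0.624, -0.001]
wrist_force: [0.7, -0.9, -1.2]
finger_gap: 0.0223
```

{"fn": "carry_out", "kwargs": {
  "moves": [-1,0,0,0.002,0,0,0,-1,0,0,0.002,0,0,0,-1,0,0,0.002,0,0,0,-1,0,0,0.002,0,0,0,-1,0,0,0.002,0,0,0]
}}

```text
clock: 19.88
tcp_pos: [0.5432, -0.0114, 0.216]
orientation: [-0.0, 0.782, -0.624, 0.001]
wrist_force: [-2.5, 1.7, 13.8]
finger_gap: 0.0222
```

```bash
python3 -c "
from h import *
rep([.5434,-.0135,.22],[.5434,-.0135,.237],ax=(.216,-.976,0))"
```

```text
t 19.875 p [ 0.5432 -0.0114  0.216 ] gap 0.0222 F [-2.5  1.7 13.8] arm [0.436 0.144]
turn [-0.05 -0.05  0.33]
R [[0.222, -0.975, 0.001], [-0.975, -0.222, -0.001], [0.001, -0.001, -1.0]]
to [ 0.5434 -0.0135  0.22  ] [ 0.0021  0.0003 -0.004 ]
to [ 0.5434 -0.0135  0.237 ] [ 0.0021  0.0003 -0.021 ]
```

{"fn": "carry_out", "kwargs": {
  "moves": [-1,0,0,-0.05,0,0,0,-1,0,0,-0.05,0,0,0,-1,0,0,-0.045,0,0,0,-1,0,0,0,0,0,0,-1,0,0,0,0,0,0]
}}

```text
clock: 20.5
tcp_pos: [0.5421, -0.0112, 0.3631]
orientation: [0.001, 0.782, -0.624, -0.001]
wrist_force: [-0.0, 0.4, -2.7]
finger_gap: 0.0222
```

```bash
python3 - <<'E'
from h import *
rep([.3568,-.303,.35],ax=(.216,-.976,0))
a=cv2.imread("pics/w5.png"); C,b=snap("wrist","w6")
t=a[320:370,280:360]; 
m=cv2.matchTemplate(b[290:400,250:390],t,cv2.TM_CCOEFF_NORMED); print("top",cv2.minMaxLoc(m)[1:],"no shift = (30,30)")
t=a[225:320,285:355]; m=cv2.matchTemplate(b[195:350,255:385],t,cv2.TM_CCOEFF_NORMED); print("collar",cv2.minMaxLoc(m)[1:],"(30,30)")
E
```

```text
t 20.5 p [ 0.5421 -0.0112  0.3631] gap 0.0222 F [-0.   0.4 -2.7] arm [0.432 0.145]
turn [0.1  0.01 0.33]
R [[0.222, -0.975, -0.002], [-0.975, -0.222, -0.0], [-0.0, 0.002, -1.0]]
to [ 0.3568 -0.303   0.35  ] [0.2434 0.2454 0.0135]
top (0.9926239252090454, (32, 60), (30, 30)) no shift = (30,30)
collar (0.9494665265083313, (31, 60), (30, 30)) (30,30)
```

View pics/w6.png

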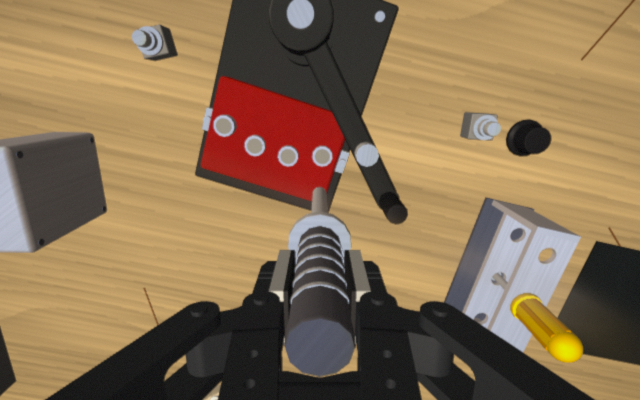

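The matched positions are (30,30) for both handle top and collar, which means no shift: the probe hasn't slipped in the grip. Bush 1 is therefore highest (0.2218, against 0.2179, 0.2178 and 0.2160). Now I'll take the probe back to the rack.

{"fn": "carry_out", "kwargs": {
  "moves": [-1,0.0348,0.035,0,0,0,0,-1,0.0348,0.035,0,0,0,0,-1,0.0348,0.035,0,0,0,0,-1,0.0348,0.035,0,0,0,0,-1,0.0348,0.035,0,0,0,0]
}}

```text
clock: 21.18
tcp_pos: [0.4061, -0.2215, 0.3544]
orientation: [0.002, 0.784, -0.621, -0.007]
wrist_force: [0.8, 0.0, -1.3]
finger_gap: 0.022
```

{"fn": "carry_out", "kwargs": {
  "moves": [-1,0.0348,0.035,0,0,0,0,-1,0.02,0.02,0,0,0,0,-1,0,0,0,0,0,0,-1,0,0,0,0,0,0,-1,0,0,0,0,0,0]
}}

```text
clock: 21.8
tcp_pos: [0.3604, -0.289, 0.3479]
orientation: [0.001, 0.783, -0.622, -0.013]
wrist_force: [-0.6, -0.7, -2.0]
finger_gap: 0.0226
```

```bash
python3 - <<'E'
from h import *
rep([.3568,-.303,.35])
C,im=snap("wrist","w7")
print([proj(C,P).round(1) for P in ([.3568,-.303,.115],[.4968,-.303,.115],[.4268,-.303,.205])])
E
```

```text
t 21.8 p [ 0.3604 -0.289   0.3479] gap 0.0226 F [-0.6 -0.7 -2. ] arm [0.885 0.456]
turn [ 1.1   0.97 13.  ]
R [[0.225, -0.974, -0.021], [-0.974, -0.225, 0.015], [-0.019, 0.017, -1.0]]
to [ 0.3568 -0.303   0.35  ] [ 0.0128  0.0067 -0.0023]
[array([335.6, 171.8]), array([371.,  31.]), array([360.7, 111.4])]
```

View pics/w7.png

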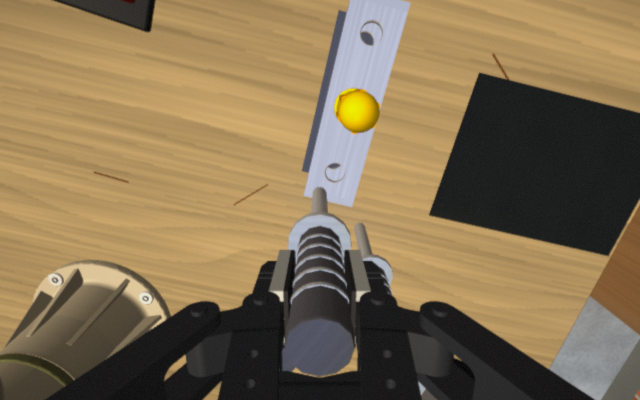

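{"fn": "carry_out", "kwargs": {
  "moves": [-1,0.0125,0.0067,0,1,1.1,0,-1,0,0,-0.003,0,0,0,-1,0,0,0,0,0,0,-1,0,0,0,0,0,0,-1,0,0,0,0,0,0]
}}

```text
clock: 22.48
tcp_pos: [0.3575, -0.3024, 0.3515]
orientation: [-0.0, 0.784, -0.621, 0.002]
wrist_force: [0.0, -0.9, -2.4]
finger_gap: 0.0223
```

```bash
python3 - <<'E'
from h import *
rep([.3568,-.303,.285],ax=(.222,-.975,0))
C,im=snap("wrist","w8"); p=pose()[1]; r=pose()[0].as_matrix()
print(proj(C,[.3568,-.303,.115]),"tip pred",proj(C,p+.158*r[:,2]))
cv2.imwrite("pics/w8c.png",cv2.resize(im[120:250,250:410],None,fx=4,fy=4))
E
```

```text
t 22.475 p [ 0.3575 -0.3024  0.3515] gap 0.0223 F [ 0.  -0.9 -2.4] arm [0.901 0.468]
turn [-0.12 -0.15  0.35]
R [[0.228, -0.974, 0.003], [-0.974, -0.228, -0.002], [0.003, -0.002, -1.0]]
to [ 0.3568 -0.303   0.285 ] [0.0003 0.0009 0.0665]
[319.31321818 169.71750225] tip pred [319.53278763 187.0268995 ]
```

View pics/w8c.png

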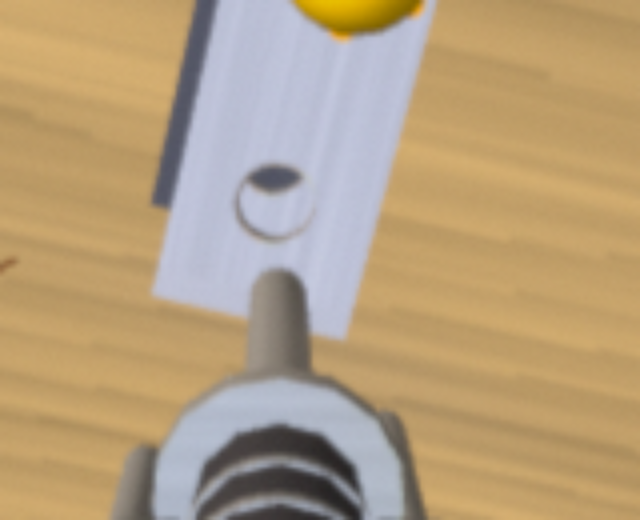

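{"fn": "carry_out", "kwargs": {
  "moves": [-1,0.0003,0.0008,0.022,0,0,0,-1,0,0,0.022,0,0,0,-1,0,0,0.018,0,0,0,-1,0,0,0.003,0,0,0,-1,0,0,0,0,0,0]
}}

```text
clock: 23.15
tcp_pos: [0.3574, -0.3032, 0.2855]
orientation: [0.0, 0.784, -0.621, 0.002]
wrist_force: [0.4, 0.2, -1.3]
finger_gap: 0.0223
```

```bash
python3 -c "
from h import *
rep([.3568,-.303,.25],ax=(.222,-.975,0))"
```

```text
t 23.15 p [ 0.3574 -0.3032  0.2855] gap 0.0223 F [ 0.4  0.2 -1.3] arm [0.902 0.469]
turn [-0.16 -0.22  0.38]
R [[0.228, -0.974, 0.004], [-0.974, -0.228, -0.003], [0.004, -0.003, -1.0]]
to [ 0.3568 -0.303   0.25  ] [-0.0004  0.0007  0.0355]
```

Aligned to under 1 mm; going in through both tiers, with a check before the lower plate.

{"fn": "carry_out", "kwargs": {
  "moves": [-1,0,0.0006,0.014,-0.2,-0.2,0,-1,0,0,0.014,0,0,0,-1,0,0,0.014,0,0,0,-1,0,0,0.008,0,0,0,-1,0,0,0,0,0,0]
}}

```text
clock: 23.78
tcp_pos: [0.3571, -0.3037, 0.2326]
orientation: [0.0, 0.784, -0.621, 0.0]
wrist_force: [-0.1, -0.1, -2.0]
finger_gap: 0.0226
```

```bash
python3 -c "
from h import *
rep([.3568,-.303,.18],ax=(.222,-.975,0))"
```

```text
t 23.775 p [ 0.3571 -0.3037  0.2326] gap 0.0226 F [-0.1 -0.1 -2. ] arm [0.902 0.469]
turn [ 0.03 -0.05  0.38]
R [[0.228, -0.974, -0.0], [-0.974, -0.228, -0.001], [0.001, 0.001, -1.0]]
to [ 0.3568 -0.303   0.18  ] [-0.0008  0.0001  0.0526]
```

{"fn": "carry_out", "kwargs": {
  "moves": [-1,-0.0008,0,0.013,0,0,0,-1,0,0,0.013,0,0,0,-1,0,0,0.013,0,0,0,-1,0,0,0.013,0,0,0,-1,0,0,0,0,0,0]
}}

```text
clock: 24.4
tcp_pos: [0.3569, -0.3029, 0.1769]
orientation: [0.0, 0.784, -0.621, 0.0]
wrist_force: [-0.8, -0.2, -1.0]
finger_gap: 0.0225
```

```bash
python3 -c "
from h import *
rep([.3568,-.303,.168],ax=(.222,-.975,0))"
```

```text
t 24.4 p [ 0.3569 -0.3029  0.1769] gap 0.0225 F [-0.8 -0.2 -1. ] arm [0.901 0.469]
turn [ 0.03 -0.05  0.38]
R [[0.228, -0.974, -0.0], [-0.974, -0.228, -0.001], [0.001, 0.0, -1.0]]
to [ 0.3568 -0.303   0.168 ] [0.0001 0.0001 0.0089]
```

{"fn": "carry_out", "kwargs": {
  "moves": [-1,0,0,0.004,0,0,0,-1,0,0,0.002,0,0,0,-1,0,0,0.002,0,0,0,-1,0,0,0.002,0,0,0,-1,0,0,0.002,0,0,0]
}}

```text
clock: 25.02
tcp_pos: [0.3575, -0.3038, 0.1675]
orientation: [0.001, 0.784, -0.621, 0.002]
wrist_force: [-5.2, 5.9, 23.8]
finger_gap: 0.0223
```

```bash
python3 -c "
from h import *
rep([.3568,-.303,.168],ax=(.222,-.975,0))"
```

```text
t 25.025 p [ 0.3575 -0.3038  0.1675] gap 0.0223 F [-5.2  5.9 23.8] arm [0.903 0.469]
turn [-0.06 -0.24  0.38]
R [[0.228, -0.974, 0.002], [-0.974, -0.228, -0.004], [0.004, -0.001, -1.0]]
to [ 0.3568 -0.303   0.168 ] [-0.0009  0.0005 -0.0006]
```

{"fn": "carry_out", "kwargs": {
  "moves": [1,0,0,0,0,0,0,1,0,0,0,0,0,0,1,0,0,0,0,0,0,1,0,0,-0.04,0,0,0,1,0,0,-0.05,0,0,0]
}}

```text
clock: 25.65
tcp_pos: [0.3562, -0.3021, 0.2565]
orientation: [0.0, 0.784, -0.621, -0.001]
wrist_force: [0.8, -0.4, 0.4]
finger_gap: 0.0855
```

{"fn": "carry_out", "kwargs": {
  "moves": [1,0,0,-0.05,0,0,0,1,0,0,-0.05,0,0,-6,1,-0.0346,-0.036,0,0,0,-6,1,-0.0346,-0.036,0,0,0,0,1,-0.0346,-0.036,0,0,0,0]
}}

```text
clock: 26.28
tcp_pos: [0.4167, -0.1657, 0.363]
orientation: [0.001, 0.844, -0.536, 0.003]
wrist_force: [1.2, -0.5, 0.2]
finger_gap: 0.0853
```

```bash
python3 - <<'E'
from h import *
h=arm(.8,.205)
rep([*h,.25],[*h,.142],ax=(.42,-.907,0))
C,im=snap("wrist","w9"); snap("scene","s9")
print("handle pred",proj(C,[*h,.172]),"ram",proj(C,[*arm(.8,.145),.138]))
E
```

```text
t 26.275 p [ 0.4167 -0.1657  0.363 ] gap 0.0853 F [ 1.2 -0.5  0.2] arm [0.747 0.332]
turn [-0.11 -0.4   0.27]
R [[0.424, -0.905, 0.005], [-0.905, -0.425, -0.005], [0.007, -0.002, -1.0]]
to [ 0.5239 -0.0961  0.25  ] [-0.0183 -0.1265  0.1131]
to [ 0.5239 -0.0961  0.142 ] [-0.019  -0.1262  0.2211]
handle pred [297.33024768  32.5549785 ] ram [279.91593518 -32.20570714]
```

View pics/w9.png

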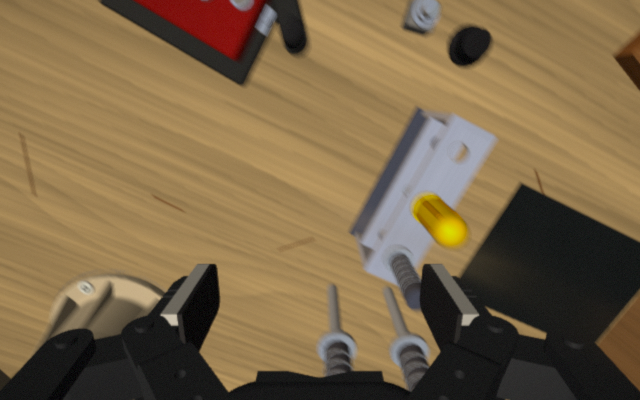

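{"fn": "carry_out", "kwargs": {
  "moves": [1,-0.009,-0.06,0.02,0,0,0,1,-0.009,-0.055,0.03,0,0,0,1,0,0,0.04,0,0,0,1,0,0,0,0,0,0,1,0,0,0,0,0,0]
}}

```text
clock: 27.0
tcp_pos: [0.5144, -0.1007, 0.2736]
orientation: [0.001, 0.845, -0.534, 0.005]
wrist_force: [0.9, 0.4, 0.6]
finger_gap: 0.0854
```

```bash
python3 - <<'E'
from h import *
K=env.calibration("wrist"); H=K["hand_eye"]; Rm=np.array([[.222,-.975,-.002],[-.975,-.222,0],[0,.002,-1]]); p=np.array([.5421,-.0112,.3631])
C6=(K["camera_matrix"],Rm@H[:3,:3],Rm@H[:3,3]+p)
for n,u,z in (("ram",(367,155),.138),("handle",(396.5,210),.172),("pivot",(301,13.5),.152)):
    q=ray(C6,u,z); print(n,q.round(4),np.round(ang(q),3))
h=arm(.8,.205)
rep([*h,.25],[*h,.142],ax=(.42,-.907,0))
C,im=snap("wrist","w10"); g=cv2.cvtColor(im,cv2.COLOR_BGR2GRAY)
print("pred handle",proj(C,[*h,.172]).round(1),"ram",proj(C,[*arm(.8,.145),.138]).round(1))
hsv=cv2.cvtColor(im,cv2.COLOR_BGR2HSV)
m=((hsv[...,1]<60)&(hsv[...,2]>130)).astype(np.uint8); m[255:]=0
n,l,st,ce=cv2.connectedComponentsWithStats(m)
for i in range(1,n):
    if 150<st[i,4]<3000: print("bright",ce[i].round(1),st[i])
d=(hsv[...,2]<70).astype(np.uint8); d[260:]=0
n,l,st,ce=cv2.connectedComponentsWithStats(d)
for i in range(1,n):
    if st[i,4]>300:
        ys,xs=np.where(l==i); j=ys.argmax(); print("dark",st[i],"lowest",xs[ys>ys.max()-6].mean(),ys.max())
E
```

```text
ram [ 0.5688 -0.0554  0.138 ] [0.79  0.144]
handle [ 0.5274 -0.0921  0.172 ] [0.796 0.2  ]
pivot [0.6791 0.0369 0.152 ] [1.764e+00 1.000e-03]
t 27.0 p [ 0.5144 -0.1007  0.2736] gap 0.0854 F [0.9 0.4 0.6] arm [0.787 0.215]
turn [-0.21 -0.58  0.56]
R [[0.429, -0.903, 0.008], [-0.903, -0.429, -0.008], [0.01, -0.004, -1.0]]
to [ 0.5239 -0.0961  0.25  ] [-0.0003 -0.0105  0.0236]
to [ 0.5239 -0.0961  0.142 ] [-0.0013 -0.0101  0.1316]
pred handle [318.  193.5] ram [296.2 106.2]
bright [119.7  34. ] [102  12  34  39 776]
bright [161.2  73.5] [148  60  27  29 609]
bright [203.7  98. ] [191  85  27  27 568]
bright [289.9 111.4] [ 268   91   42   50 1027]
bright [249.3 108.8] [237  96  26  27 554]
bright [458.  119.5] [437 102  41  36 928]
bright [467.8 241.9] [446 215  55  40 893]
dark [  187     0   168   206 10318] lowest 314.7037037037037 205
dark [  88   92  191   98 2843] lowest 246.88135593220338 189
dark [ 481  126   52   44 1727] lowest 503.39864864864865 169
```

{"fn": "carry_out", "kwargs": {
  "moves": [1,-0.0015,-0.0105,0.02,-0.2,-0.6,0,1,0,0,0.035,0,0,0,1,0,0,0.035,0,0,0,1,0,0,0.025,0,0,0,1,0,0,0,0,0,0]
}}

```text
clock: 27.68
tcp_pos: [0.5279, -0.0974, 0.158]
orientation: [-0.002, 0.844, -0.536, 0.004]
wrist_force: [0.2, 0.8, -0.0]
finger_gap: 0.0854
```

```bash
python3 -c "
from h import *
rep([.5255,-.094,.145],ax=(.42,-.907,0))"
```

```text
t 27.675 p [ 0.5279 -0.0974  0.158 ] gap 0.0854 F [ 0.2  0.8 -0. ] arm [0.818 0.203]
turn [-0.44 -0.29  0.29]
R [[0.425, -0.905, 0.009], [-0.905, -0.425, -0.001], [0.005, -0.008, -1.0]]
to [ 0.5255 -0.094   0.145 ] [-0.0042  0.0008  0.0129]
```

{"fn": "carry_out", "kwargs": {
  "moves": [1,-0.004,0.0008,0.008,-0.4,-0.3,0,-1,0,0,0.002,0,0,0,-1,0,0,0,0,0,0,-1,0,0,0,0,0,0,-1,0,0,0,0,0,0],
  "squeeze": 25
}}

```text
clock: 28.3
tcp_pos: [0.5281, -0.0946, 0.151]
orientation: [-0.001, 0.844, -0.536, 0.003]
wrist_force: [0.6, -0.0, -1.3]
finger_gap: 0.0214
```

{"fn": "carry_out", "kwargs": {
  "moves": [-1,0,0,0,0,0,0,-1,0,0,0,0,0,0,-1,0,0,0,0,0,0,-1,0,0,0,0,0,0,-1,0,0,0,0,0,0]
}}

```text
clock: 28.92
tcp_pos: [0.5281, -0.0946, 0.151]
orientation: [-0.001, 0.844, -0.536, 0.003]
wrist_force: [-0.3, 0.2, -1.3]
finger_gap: 0.0213
```

```bash
python3 - <<'E'
from h import *
r,p=pose(); rep(ax=(.42,-.907,0)); t,rad=ang(p); q=p
for k in range(1,14):
    n=np.r_[arm(t-k*.0965,rad),p[2]]; print(k,round(t-k*.0965,3),n.round(3),r.inv().apply(n-q).round(4)); q=n
E
```

```text
t 28.925 p [ 0.5281 -0.0946  0.151 ] gap 0.0213 F [-0.3  0.2 -1.3] arm [0.808 0.201]
turn [-0.31 -0.18  0.27]
R [[0.424, -0.905, 0.006], [-0.905, -0.424, -0.001], [0.003, -0.005, -1.0]]
1 0.711 [ 0.516 -0.079  0.151] [-0.0189  0.0045 -0.0001]
2 0.615 [ 0.505 -0.063  0.151] [-0.0192  0.0027 -0.0001]
3 0.518 [ 0.496 -0.046  0.151] [-0.0194  0.0008 -0.0001]
4 0.422 [ 0.489 -0.028  0.151] [-0.0194 -0.0011 -0.0001]
5 0.325 [ 0.484 -0.009  0.151] [-0.0192 -0.0029 -0.    ]
6 0.229 [0.48  0.01  0.151] [-0.0188 -0.0048 -0.    ]
7 0.132 [0.478 0.029 0.151] [-0.0182 -0.0065 -0.    ]
8 0.036 [0.478 0.048 0.151] [-0.0175 -0.0083 -0.    ]
9 -0.061 [0.48  0.068 0.151] [-0.0166 -0.0099 -0.    ]
10 -0.157 [0.484 0.087 0.151] [-0.0156 -0.0115  0.    ]
11 -0.254 [0.49  0.105 0.151] [-0.0144 -0.0129  0.    ]
12 -0.35 [0.497 0.123 0.151] [-0.0131 -0.0143  0.    ]
13 -0.447 [0.506 0.14  0.151] [-0.0117 -0.0155  0.    ]
```

{"fn": "carry_out", "kwargs": {
  "moves": [-1,-0.019,0.0045,0,0,0,0,-1,-0.019,0.0027,0,0,0,0,-1,-0.0194,0.001,0,0,0,0,-1,-0.0194,-0.001,0,0,0,0,-1,-0.012,-0.002,0,0,0,0]
}}

```text
clock: 29.55
tcp_pos: [0.482, -0.0191, 0.1508]
orientation: [0.004, 0.842, -0.54, 0.004]
wrist_force: [-5.2, -5.0, 2.2]
finger_gap: 0.021
```

```bash
cat >> h.py <<'E'
def plan(n,dt,rad=None,ax=(.42,-.907,0)):
    r,p=pose(); rep(ax=ax); t,ra=ang(p); q=p; rad=rad or ra
    for k in range(1,n+1):
        w=np.r_[arm(t-k*dt,rad),p[2]]; print(round(t-k*dt,3),r.inv().apply(w-q).round(4)); q=w
    print("j",env.get_state()["joint_pos"].round(2))
E
python3 -c "
from h import *
plan(6,.0965)"
```

```text
t 29.55 p [ 0.482  -0.0191  0.1508] gap 0.021 F [-5.2 -5.   2.2] arm [0.369 0.205]
turn [ 0.17 -0.65 -0.24]
R [[0.416, -0.909, 0.002], [-0.909, -0.416, -0.012], [0.011, 0.003, -1.0]]
0.273 [-0.0194 -0.0038 -0.0002]
0.176 [-0.0189 -0.0057 -0.0002]
0.08 [-0.0183 -0.0075 -0.0002]
-0.017 [-0.0175 -0.0092 -0.0002]
-0.113 [-0.0165 -0.0109 -0.0002]
-0.21 [-0.0154 -0.0124 -0.0002]
j [-0.2   0.18 -0.36  1.03 -0.01  2.51]
```

{"fn": "carry_out", "kwargs": {
  "moves": [-1,-0.0194,-0.0038,0,0,-0.5,0,-1,-0.019,-0.0057,0,0,0,0,-1,-0.0183,-0.0075,0,0,0,0,-1,-0.0175,-0.0092,0,0,0,0,-1,-0.012,-0.008,0,0,0,0]
}}

```text
clock: 30.18
tcp_pos: [0.4736, 0.0753, 0.1509]
orientation: [0.005, 0.841, -0.542, 0.0]
wrist_force: [-1.6, -2.6, 2.2]
finger_gap: 0.021
```

```bash
python3 -c "
from h import *
plan(5,.08)"
```

```text
t 30.175 p [0.4736 0.0753 0.1509] gap 0.021 F [-1.6 -2.6  2.2] arm [-0.093  0.209]
turn [ 0.48 -0.33 -0.45]
R [[0.413, -0.911, -0.005], [-0.911, -0.413, -0.009], [0.006, 0.008, -1.0]]
-0.173 [-0.0133 -0.01   -0.0002]
-0.253 [-0.0125 -0.0111 -0.0002]
-0.333 [-0.0116 -0.012  -0.0002]
-0.413 [-0.0106 -0.0129 -0.0002]
-0.493 [-0.0095 -0.0137 -0.0002]
j [-0.    0.19 -0.35  1.04 -0.01  2.71]
```

{"fn": "carry_out", "kwargs": {
  "moves": [-1,-0.0133,-0.01,0,0,0,0,-1,-0.0125,-0.0111,0,0,0,0,-1,-0.0116,-0.012,0,0,0,0,-1,-0.0075,-0.009,0,0,0,0,-1,0,0,0,0,0,0]
}}

```text
clock: 30.8
tcp_pos: [0.4956, 0.1388, 0.1508]
orientation: [0.004, 0.841, -0.541, 0.0]
wrist_force: [-1.6, 0.5, 2.6]
finger_gap: 0.021
```

```bash
cat > ramchk.py <<'E'
from h import *
for n in ("top","wrist","scene"):
    C,im=snap(n,f"r{int(env.get_state()['clock']*100)}{n[0]}")
    hsv=cv2.cvtColor(im,cv2.COLOR_BGR2HSV); lo=150 if n=="top" else 130
    m=((hsv[...,1]<60)&(hsv[...,2]>lo)).astype(np.uint8)
    k,l,st,ce=cv2.connectedComponentsWithStats(m)
    pr=proj(C,[*arm(-.45,.145),.138]); print(n,"pred ram top at -.45",pr.round(1))
    for i in range(1,k):
        if np.hypot(*(ce[i]-pr))<40 and st[i,4]>15: q=ray(C,ce[i],.138); print("  ",ce[i].round(1),st[i],"as ram:",q.round(4),np.round(ang(q),3))
E
python3 -c "
from h import *
plan(2,.03)"; python3 ramchk.py
```

```text
t 30.8 p [0.4956 0.1388 0.1508] gap 0.021 F [-1.6  0.5  2.6] arm [-0.415  0.209]
turn [ 0.38 -0.31 -0.39]
R [[0.414, -0.91, -0.004], [-0.91, -0.414, -0.008], [0.005, 0.007, -1.0]]
-0.445 [-0.0037 -0.0051 -0.0001]
-0.475 [-0.0035 -0.0052 -0.0001]
j [ 0.12  0.25 -0.27  1.06 -0.01  2.84]
top pred ram top at -.45 [258.6 171.2]
   [257.8 171.1] [251 166  13  11  85] as ram: [0.5547 0.1141 0.138 ] [-0.462  0.146]
   [239.3 182. ] [238 177   3  11  18] as ram: [0.5285 0.1579 0.138 ] [-0.586  0.192]
   [278.2 181.3] [274 177  10  10  82] as ram: [0.5305 0.0651 0.138 ] [-0.093  0.151]
   [295.  182.8] [290 178  11  11  88] as ram: [0.5271 0.0252 0.138 ] [0.171 0.152]
wrist pred ram top at -.45 [433.4 176.6]
   [430.8 176.3] [ 399  144   63   69 3170] as ram: [0.554  0.1133 0.138 ] [-0.455  0.146]
scene pred ram top at -.45 [371.1 210.4]
   [371.  211.6] [367 208   8  10  45] as ram: [0.5591 0.1117 0.138 ] [-0.464  0.141]
   [339.3 228.8] [335 225   9   7  24] as ram: [0.6297 0.0272 0.138 ] [0.303 0.051]
   [352.5 227.3] [350 225   7   6  17] as ram: [0.6232 0.0606 0.138 ] [-0.297  0.06 ]
   [370.9 231.5] [367 224   7  14  35] as ram: [0.6377 0.1062 0.138 ] [-0.939  0.08 ]
   [343.9 239.1] [339 236  10   8  60] as ram: [0.667  0.0383 0.138 ] [0.058 0.012]
   [378.3 240.6] [377 237   4   8  25] as ram: [0.6702 0.1219 0.138 ] [-1.38   0.084]
```

{"fn": "carry_out", "kwargs": {
  "moves": [1,0,0,0,0,0,0,1,0,0,0,0,0,0,1,0,0,0,0,0,0,1,0,0,-0.03,0,0,0,1,0,0,-0.05,0,0,0]
}}

```text
clock: 31.58
tcp_pos: [0.4926, 0.137, 0.2277]
orientation: [0.007, 0.84, -0.542, -0.003]
wrist_force: [0.3, 0.2, 0.4]
finger_gap: 0.0853
```

{"fn": "carry_out", "kwargs": {
  "moves": [1,0,0,-0.05,0,0,0,1,0,0,-0.03,0,0,0,1,0,0,0,0,0,0,1,0,0,0,0,0,0,1,0,0,0,0,0,0]
}}

```text
clock: 32.2
tcp_pos: [0.4944, 0.1372, 0.3119]
orientation: [0.006, 0.84, -0.542, -0.001]
wrist_force: [-0.6, 0.7, -0.8]
finger_gap: 0.0853
```

```bash
python3 -c "
from h import *
rep()
C=cam('wrist')
for t in (-.15,.15,.45): print('bush',proj(C,[*arm(t,.145),.059]).round(1))
"; python3 ramchk.py; python3 - <<'E'
from h import *
import glob
f=sorted(glob.glob("pics/r*w.png"))[-1]; im=cv2.imread(f); hsv=cv2.cvtColor(im,cv2.COLOR_BGR2HSV)
m=((hsv[...,1]<60)&(hsv[...,2]>130)).astype(np.uint8); k,l,st,ce=cv2.connectedComponentsWithStats(m)
for i in range(1,k):
    if 250<st[i,4]<3000: print(ce[i].round(1),st[i])
T=cam("top"); f=sorted(glob.glob("pics/r*t.png"))[-1]; im=cv2.imread(f); a=cv2.imread("pics/top0.png")
print("rack diff",cv2.absdiff(im,a)[180:275,400:460].mean(), "switch/knob",cv2.absdiff(im,a)[135:165,370:430].mean(),"blank,switch",cv2.absdiff(im,a)[190:255,148:205].mean(),cv2.absdiff(im,a)[135:160,212:236].mean())
E
```

```text
t 32.2 p [0.4944 0.1372 0.3119] gap 0.0853 F [-0.6  0.7 -0.8] arm [-0.406  0.21 ]
turn [ 0.6  -0.39 24.34]
R [[0.412, -0.911, -0.009], [-0.911, -0.412, -0.009], [0.004, 0.012, -1.0]]
bush [388.  151.6]
bush [420.2 170.3]
bush [456.6 178.1]
top pred ram top at -.45 [258.6 171.2]
   [234.6 145.1] [    0     0   640   400 67568] as ram: [0.6171 0.1706 0.138 ] [-1.047  0.146]
   [245.4 172.3] [239 168  14   9  47] as ram: [0.5518 0.1435 0.138 ] [-0.606  0.165]
   [278.3 181.4] [274 177  10  10  83] as ram: [0.5304 0.065  0.138 ] [-0.093  0.151]
   [295.  182.8] [290 178  11  11  88] as ram: [0.5271 0.0252 0.138 ] [0.171 0.152]
wrist pred ram top at -.45 [373.6 130.6]
   [357.5 115.4] [351 111  16  12  83] as ram: [0.5601 0.1305 0.138 ] [-0.574  0.151]
   [379.7 138.7] [ 360  117   41   46 1051] as ram: [0.5504 0.1042 0.138 ] [-0.388  0.145]
scene pred ram top at -.45 [371.1 210.4]
   [370.9 211.3] [367 208   8   9  44] as ram: [0.5581 0.1114 0.138 ] [-0.459  0.141]
   [339.5 227.7] [335 224   9   8  35] as ram: [0.6255 0.0278 0.138 ] [0.276 0.054]
   [371.  231.2] [367 224   7  14  35] as ram: [0.6366 0.1064 0.138 ] [-0.929  0.08 ]
   [343.9 239.1] [339 236  10   8  60] as ram: [0.667  0.0383 0.138 ] [0.058 0.012]
   [378.4 240.7] [377 237   4   8  26] as ram: [0.6705 0.122  0.138 ] [-1.384  0.084]
[298.5  12. ] [284   0  31  26 687]
[538.3  20.2] [519   3  37  36 923]
[335.3 110. ] [326  97  20  27 268]
[379.7 138.7] [ 360  117   41   46 1051]
[420.3 169.4] [409 158  24  23 421]
[622.7 178.2] [603 163  37  31 733]
[456.2 176.6] [445 166  24  22 412]
rack diff 4.532222222222222 switch/knob 4.014814814814815 blank,switch 36.859289248762934 17.028333333333332
```

{"fn": "carry_out", "kwargs": {
  "moves": [1,0.02,0.02,-0.05,0,0,0,1,0.05,0.02,0,0,0,0,1,0.05,0.02,0,0,0,0,1,0.05,0.02,0,0,0,0,1,0.05,0.02,0,0,0,0]
}}

```text
clock: 32.98
tcp_pos: [0.4944, -0.1069, 0.3625]
orientation: [0.007, 0.843, -0.538, -0.003]
wrist_force: [1.4, -0.6, -0.1]
finger_gap: 0.0854
```

{"fn": "carry_out", "kwargs": {
  "moves": [1,0,0,0,0,0,0,1,0,0,0,0,0,0,1,0,0,0,0,0,0,1,0,0,0,0,0,0,1,0,0,0,0,0,0]
}}

```text
clock: 33.6
tcp_pos: [0.494, -0.1071, 0.3609]
orientation: [0.008, 0.842, -0.539, -0.005]
wrist_force: [0.4, 0.7, -0.2]
finger_gap: 0.0856
```

```bash
python3 ramchk.py; python3 - <<'E'
from h import *
import glob
f=sorted(glob.glob("pics/r*t.png"))[-1]; im=cv2.imread(f); a=cv2.imread("pics/top0.png"); print(f)
d=lambda y0,y1,x0,x1: round(float(cv2.absdiff(im,a)[y0:y1,x0:x1].mean()),1)
print("rack",d(180,275,400,460),"sw/knob",d(135,165,370,430),"blank",d(190,255,148,205),"sw2",d(135,160,212,236))
s=sorted(glob.glob("pics/r*s.png"))[-1]; im=cv2.imread(s); a=cv2.imread("pics/scene0.png")
print("scene: rack+probe",d(140,240,210,252),"blank",d(170,235,415,460),"sw",d(245,275,215,262),d(248,275,400,420)); rep()
E
```

```text
top pred ram top at -.45 [258.6 171.2]
   [258.  171.3] [251 166  13  11  83] as ram: [0.5542 0.1136 0.138 ] [-0.458  0.146]
   [278.3 181.4] [274 177  10  10  67] as ram: [0.5304 0.0649 0.138 ] [-0.092  0.151]
   [294.9 182.7] [290 178  11  10  72] as ram: [0.5273 0.0254 0.138 ] [0.17  0.152]
wrist pred ram top at -.45 [127.5   8.3]
   [129.1  10.4] [117   0  25  24 498] as ram: [0.5534 0.1104 0.138 ] [-0.436  0.145]
scene pred ram top at -.45 [371.1 210.4]
   [371.  211.6] [367 208   8  10  45] as ram: [0.5591 0.1116 0.138 ] [-0.464  0.141]
   [339.6 227.7] [335 224   9   8  36] as ram: [0.6254 0.028  0.138 ] [0.272 0.055]
   [352.4 227.2] [350 225   7   6  16] as ram: [0.623  0.0605 0.138 ] [-0.295  0.06 ]
   [371.  231.3] [367 224   7  14  36] as ram: [0.637  0.1064 0.138 ] [-0.933  0.08 ]
   [343.9 239.1] [339 236  10   8  60] as ram: [0.667  0.0383 0.138 ] [0.058 0.012]
   [378.4 240.8] [377 237   4   8  26] as ram: [0.6707 0.122  0.138 ] [-1.385  0.084]
pics/r3360t.png
rack 26.8 sw/knob 42.1 blank 7.6 sw2 7.8
scene: rack+probe 4.1 blank 3.3 sw 3.4 3.3
t 33.75 p [ 0.494  -0.1076  0.3609] gap 0.0852 F [ 0.3 -0.1  0.7] arm [0.754 0.235]
turn [ 1.01 -0.23 24.73]
R [[0.418, -0.908, -0.016], [-0.908, -0.418, -0.008], [0.0, 0.018, -1.0]]
```

```bash
python3 -c "
from workcell import env
print(env.hand_in())"
```

```text
the job is handed in; nothing more can be done
None
```

The job is done and handed in at about 34 s on the clock. Bush 1, the leftmost, stands highest, and the ram was left over it.

- **Clearing the way:** the press arm started at about +0.54 rad over bush 4. I swung it aside to about +0.8 rad before taking the probe.
- **Probing:** I touched bushes 1 to 4 in order, left to right. The TCP heights at contact were 221.8, 217.9, 217.8 and 216.0 mm, with 10 to 14 N shown at the wrist. A before-and-after wrist image match showed the probe had not slipped in the grip.
- **Probe return:** I hung it back in its original (near) hole. It seated through both tiers at the same height it was picked from.
- **Press arm:** I swung it by the handle to bush 1, let go and moved the hand clear.

**Last checks:**
- **Ram angle:** the top camera read -0.458 rad and the scene camera -0.464, against a target of -0.45 (about 1 to 2 mm off). The wrist camera read -0.436, but the ram was cut off at the edge of that picture.
- **Rack and bystanders:** the scene view showed the rack with the probe and driver, the blank, the switches and the knob cap unchanged. In the last top view the rack and the near switch and knob differed from the start. I put that down to the robot arm blocking the view, since they matched in the earlier top view.

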